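# Move the price ticket to the third gap and push the bracelet box in

## Task

The boxed bracelet with the coloured beads goes on sale in the third gap of the white display rack, counting gaps from the rack's left end as the robot sees it. With the fingertips only, slide the red price-ticket holder along the brass rail, counting the gaps, until it stands over the middle of the third gap, and gently push the box, lying flat on the table, lengthways into that same gap until it stops against the back strip and the gap's spring catch has snapped out behind it. Push only: do not pinch or lift the box, do not push it into any other gap, and leave the other goods where they are.

Things in the scene. Friction and masses are not known exactly. Their poses are not given: they have to be found in the camera images.
- rack: White sheet-metal display rack, fixed. Origin: centre of its footprint at table height; x points into the gaps, away from the robot, y to the left, z up. Five dividers, 3 mm thick, 20 mm high, at y = 129, 64.5, 0, -64.5, -129 mm make four gaps 61.5 mm wide, centred at y = 96.75 (first), 32.25, -32.25 (third), -96.75. Dividers start at x = -57 mm; the back strip (16 mm high) stops goods at x = +53.
- gap3_mouth (a point): Middle of the open mouth of the third gap, at (-55, -32.25, 0) mm in the rack's frame, axes as the rack's. The gaps have no floor: goods slide in on the table itself. On the right-hand wall (-y) of each gap a steel spring leaf is hinged at rack x = -53.5 mm; its free tip at x = -31 mm stands 9 mm into the gap, z 3 to 17 mm.
- gap3_home (a point): Where the bracelet box's origin lies when the box is fully home in the third gap, at (13, -32.25, 0) mm in the rack's frame, axes as the rack's.
- rail_left (a point): Left end of the round brass ticket rail, 8 mm thick, at (10, 135, 36) mm in the rack's frame: the rail runs from here along the rack's -y, above the gaps, its axis 36 mm over the table; white collars at the dividers reach 44 mm. Axes as the rack's.
- ticket (a joint): Position in m of the red ticket holder along the rail. 0: over the middle of the first gap; grows toward the right (-y of the rack); 0.0645: second gap; 0.129: middle of the third gap; 0.1935: fourth. It slides with about 1 N of friction and stays where it is left.
- ticket_mid (a point): Middle of the red ticket holder, on the rail's axis, 36 mm above the table. The holder is a block 18 mm (rack x) by 32 mm (along the rail), z 28 to 46 mm, under a blank white ticket 34 mm wide that reaches 78 mm above the table. A fingertip at 47 mm above the table, over the rail beside it, clears the collars and can push the holder's and ticket's side.
- bracelet_box: White flat box with a bracelet of coloured beads in its window, 56 x 80 x 9 mm (beads to 11 mm), about 60 g, loose on the table before the first two gaps. Origin: centre of its underside; its y axis is its length (80 mm). It enters lengthways, either end first, 2.7 mm to spare each side, pressing the spring leaf aside (about 1 N). Home, its near end lies at rack x = -27 mm.
- catch3 (a joint): Angle of the spring leaf of the third gap in rad: 0 sprung out (as at the start, and again once the box has passed it), 0.33 pressed flat to the wall.
- bracelet_card_l1: Plain white bracelet box 57 x 81 x 9 mm, loose; in the first or fourth gap or on the table. Origin: centre of its underside. Leave alone.
- bracelet_card_r0: Plain white bracelet box 58 x 82 x 9 mm, loose; in the first or fourth gap or on the table. Origin: centre of its underside. Leave alone.
- bangle_6: Blue bangle 55 mm across, 6 mm high, lying loose; in the first or fourth gap or on the table. Origin: centre of its underside. Leave alone.
- coaster_stack_2: Round stack of coasters in a clear bag, 105 mm across, 44 mm high. Leave alone.
- gift_box_0: Small green gift box with a pale ribbon, 70 x 70 x 36 mm. Leave alone.
- gift_box_1: Small pink gift box with a pale ribbon, 65 x 65 x 36 mm. Leave alone.
- stock_pad: White count pad 102 x 145 x 9 mm, lying flat. Leave alone.
- tape_roll: Roll of brown tape 104 mm across, 25 mm high, lying flat. Leave alone.

How it is judged (in metres and radians):
At the end, for the whole second after the job is handed in: The bracelet box lies flat in the third gap from the left, square to it (0.1 rad), within 3.5 mm of the back strip, at rest, with the gap's spring catch sprung out behind it (under 0.08 rad), and the ticket holder stands within 10 mm of the middle of the third gap (x of bracelet_box in the frame of rack above 0.0095 m and y of bracelet_box in the frame of rack between -0.03825 and -0.02625 m and angle between the y axis of bracelet_box and the x axis of rack, either way round below 0.1 rad and height (world z) of bracelet_box below 0.003 m and angle between bracelet_box's own z axis and vertical below 0.06 rad and linear speed of bracelet_box below 0.01 m/s and value of joint catch3 below 0.08 rad and value of joint ticket between 0.119 and 0.139 m); the robot touches nothing.
It fails at once if the bracelet box is lifted or tipped (over 12 mm up or 0.3 rad) (height (world z) of bracelet_box above 0.012 m or angle between bracelet_box's own z axis and vertical above 0.3 rad).
It fails at once if the bracelet box is pushed into another gap (over 20 mm deep) (x of bracelet_box in the frame of rack above -0.075 m and not (y of bracelet_box in the frame of rack between -0.06425 and -0.00025 m)).
It fails at once if the bracelet box is pinched or rammed by the fingers (over 30 N) (contact force between the fingers and bracelet_box above 30 N).
It fails at once if other goods are moved by more than 15 mm (distance of any of bracelet_card_l1, bracelet_card_r0, bangle_6, coaster_stack_2, gift_box_0, gift_box_1, stock_pad, tape_roll from where it was at the start of the episode above 0.015 m).
It also fails if it takes over 59 s, if anything falls off the work surface, if the arm or the gripper's body presses on something with over 40 N, if the wrist force passes 120 N, or if a joint passes its speed limit or range.

## Robot

A 6-joint arm with a two-finger parallel gripper is mounted at the origin on a cart in front of the work surface, level with it; the furniture and walls round the work are solid. World frame = base frame: x ahead of the robot, y to its left, z up, the work surface at z = 0. Lengths are in m, angles in degrees, forces in N, time in s.
With the tool pointing down it reaches from about 0.35 to 0.875 m from the base axis. Payload 4.2 kg.
Tool frame: the origin (TCP) lies at the very end of the fingers, on their centre line; the grasp point (between the pads) lies 19 mm behind it; z points along the fingers, y is the line along which they close (so a half turn about z gives the same grasp; the last joint's range is limited). The gripper opens to 87 mm and grips with 3 to 60 N. Pads are 19 mm wide; open, the fingers measure 117 mm over their backs; the gripper's body (75 mm by 190 mm) begins 51 mm behind the grasp point.
Start: joints at [-48.495, 22.042, 0.453, 0, -68.411, -14.817], TCP at [0.281, -0.558, 0.198] pointing down, gripper open.
Joint ranges: [-179.83, 179.83], [-69.29, 118.12], [-61.27, 80.66], [-181.25, 117.63], [-171.15, -9.14], [-177.46, 177.46]. Speed limits (degrees/s): [159.86, 159.86, 180, 180, 180, 180].

## Interface

Orientations are given as a 3x3 rotation matrix whose columns are the frame's x, y, z axes.
In Python, from station import monitor, cams, ticket gives the robot as it stands.
- The arm moves only by the tool drive_tool, never from a script. Its argument "moves" is a list of rows, each an object with "delta_pos": the shift along the tool's x, y, z in mm, a list of three; "turn": the turn about the tool's z in rad; "claw": the opening, from 0 (shut) to 1 (fully open). A call has 1 to 12 rows; each row shifts and turns the commanded pose from where the row before left it, along the tool's axes as they then stand; what a row does not reach is not made up. A row lasts 1/8 s, in which the tool goes at most 62.5 mm and 10.7 degrees, less where a joint would pass 70% of its speed; a pose out of reach is approached as far as the arm can. A call is refused whole if a number of a shift passes 62.5 or a number of a turn 0.188, either way. A call with a gripper value outside its range is refused whole. The fingers move at their own pace and stop on an object; the grip force is fixed at half the most. Time passes only in rows, so rows that do not move let the fingers close. It gives the time, the measured TCP pose, the force, the opening and the grip force at its end, in the units of the state.
- monitor.sense(): the state, without advancing time (a new reading comes with each control period).
- cams.capture(name): name is "scene" or "top" or "wrist"; returns a dict with "color" (420x560x3 uint8, red, green, blue), "range_z" (420x560 float32, m along the optical axis (not along the pixel's ray), 0 where there is no reading), "vertical_fov" (degrees; the focal length in pixels is half the picture's height over the tangent of half this angle, whatever the lens; pixels are square), "cx", "cy" (the principal point, pixels), "extrinsics" (4x4, takes a point from camera to world coordinates). Camera axes: x right, y down, z forward; pixel columns grow to the right and rows downward; lengths in m; the calibration is good to about 2 mm. The wrist camera is an equidistant fisheye: a pixel r from the principal point sees the ray r / f radians off the axis. A picture is of the moment at which its call begins.
- ticket.finish_job(): hands the job in; it is judged then, once.
The state is a dict: "time_s": time; "joints": joint angles; "joint_velocities": joint speeds; "effort": joint torques, N m; "tcp_pos": TCP position; "ee_rot": TCP orientation; "wrist_force": force on the tool from outside, world axes, zero at the start; "moment": the same for the moment, N m; "gripper_width": opening from 0.0 (shut) to 1.0 (fully open); "gripper_force": force on a finger pad.
Only numpy, scipy, OpenCV 4.12 (cv2) and the standard library are available. Lean on these libraries where they do the work, as an engineer would, in place of code of your own. Each camera call takes 0.05 s, during which the arm holds its last target. There are 200 camera calls.

## Working session

There is one attempt and no reset: what is moved stays moved. The work goes in short steps, Python scripts to look and compute and a tool call to move; the robot and the scene stay as the last step left them, time stands still between calls to the robot, and variables do not carry over. Pictures are saved under pics/ and viewed, at most 10 in all, crops included, and the job is handed in when it is done.

Besides the shell and the picture viewer there is one more tool, called by a JSON object that holds its "api" and its "payload", one argument or row to a line. drive_tool: Moves the arm, as the interface text tells. Its arguments: {"type":"object","properties":{"moves":{"type":"array","items":{"type":"object","properties":{"delta_pos":{"type":"array","items":{"type":"number"}},"turn":{"type":"number"},"claw":{"type":"number"}}}}},"required":["moves"]}

```bash
mkdir -p pics; cat > h.py <<'E'
import numpy as np, cv2
from station import monitor, cams, ticket
def cap(n):
    d=cams.capture(n); d['f']=d['color'].shape[0]/2/np.tan(np.radians(d['vertical_fov']/2)); return d
def save(d,p): cv2.imwrite(p,cv2.cvtColor(d['color'],cv2.COLOR_RGB2BGR))
def ray(d,uv,z):  # pixels -> world points on plane z (pinhole)
    uv=np.atleast_2d(np.float64(uv)); E=np.array(d['extrinsics'])
    r=np.c_[(uv[:,0]-d['cx'])/d['f'],(uv[:,1]-d['cy'])/d['f'],np.ones(len(uv))]@E[:3,:3].T
    o=E[:3,3]; return o+r*((z-o[2])/r[:,2])[:,None]
E
python3 - <<'E'
from h import *
for n in('top','scene'):
    d=cap(n); save(d,f'pics/{n}1.png'); print(n,d['f'],d['cx'],d['cy'],np.round(d['extrinsics'],3).tolist())
s=monitor.sense(); print(s['time_s'],s['tcp_pos'],np.round(s['ee_rot'],3),s['wrist_force'])
E
```

```text
top 474.9164740094782 284.3754933526126 211.53870618641912 [[0.019, -0.996, 0.085, 0.451], [-1.0, -0.019, 0.005, 0.065], [-0.003, -0.085, -0.996, 1.234], [0.0, 0.0, 0.0, 1.0]]
scene 512.3210614844112 270.7912109774752 200.43286170899233 [[-0.42, -0.687, 0.592, -0.221], [-0.907, 0.316, -0.277, 0.45], [0.003, -0.654, -0.756, 1.049], [0.0, 0.0, 0.0, 1.0]]
0.1 [ 0.28043518 -0.55786632  0.19713282] [[-0.894 -0.449 -0.001]
 [-0.449  0.894  0.002]
 [ 0.     0.002 -1.   ]] [0.02995855 0.17778445 0.59806547]
```

View pics/top1.png

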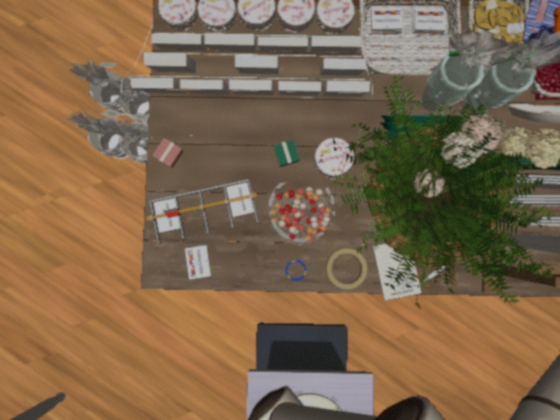

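View pics/scene1.png

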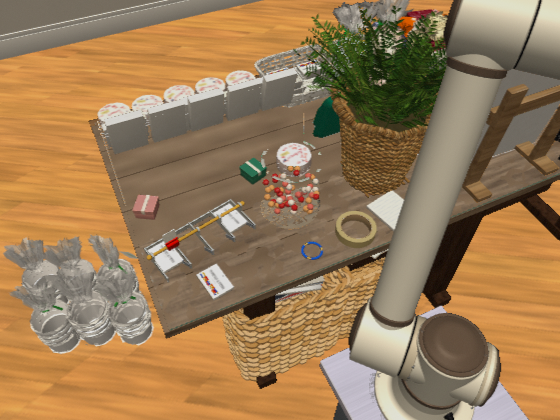

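```bash
python3 - <<'E'
from h import *
d=cap('top'); im=d['color']; hsv=cv2.cvtColor(im,cv2.COLOR_RGB2HSV)
x0,y0=135,170
def sub(m): 
    o=np.zeros_like(m); o[y0:295,x0:270]=m[y0:295,x0:270]; return o
def pts(m): y,x=np.nonzero(m); return np.c_[x,y].astype(float)
brass=sub(cv2.inRange(hsv,(12,140,120),(30,255,255))); red=sub(cv2.inRange(hsv,(0,150,110),(6,255,255))|cv2.inRange(hsv,(174,150,110),(180,255,255)))
red[240:]=0
P=ray(d,pts(brass),.036)[:,:2]; print('brass',len(P))
vx,vy,cx,cy=cv2.fitLine(P.astype(np.float32),cv2.DIST_HUBER,0,.01,.01).ravel()
u=np.array([vx,vy]); u=u if u[1]>0 else -u; t=(P-[cx,cy])@u; r=np.abs((P-[cx,cy])@[-u[1],u[0]]); t=t[r<.01]
print('dir +y',u,'yaw deg',np.degrees(np.arctan2(-u[0],u[1])),'ends',np.array([cx,cy])+u*t.max(),np.array([cx,cy])+u*t.min(),'len',np.ptp(t))
R=ray(d,pts(red),.046)[:,:2]; print('red',len(R),R.mean(0))
w=sub(cv2.inRange(hsv,(0,0,110),(180,70,255))); w[:243]=0
cs,_=cv2.findContours(cv2.morphologyEx(w,cv2.MORPH_CLOSE,np.ones((7,7))),cv2.RETR_EXTERNAL,cv2.CHAIN_APPROX_NONE)
c=max(cs,key=cv2.contourArea); Q=ray(d,c[:,0],.009)[:,:2]; b=cv2.minAreaRect((Q*1000).astype(np.float32)); print('box',b, cv2.boxPoints(b))
cr=cv2.resize(im[y0:295,x0:270],None,fx=5.5,fy=4.7*1,interpolation=cv2.INTER_CUBIC)
cv2.imwrite('pics/crop1.png',cr[:600,:,::-1])
E
```

```text
brass 1637
dir +y [0.90825933 0.41840768] yaw deg -65.2659 ends [0.62273412 0.46201864] [0.33808428 0.33088904] len 0.3134015043065986
red 49 [0.54237124 0.35238586]
box ((421.9205627441406, 291.4051818847656), (87.25579071044922, 93.25817108154297), 11.410002708435059) [[369.93036 328.4819 ]
 [388.37946 237.0668 ]
 [473.91077 254.32846]
 [455.46167 345.74356]]
```

View pics/crop1.png

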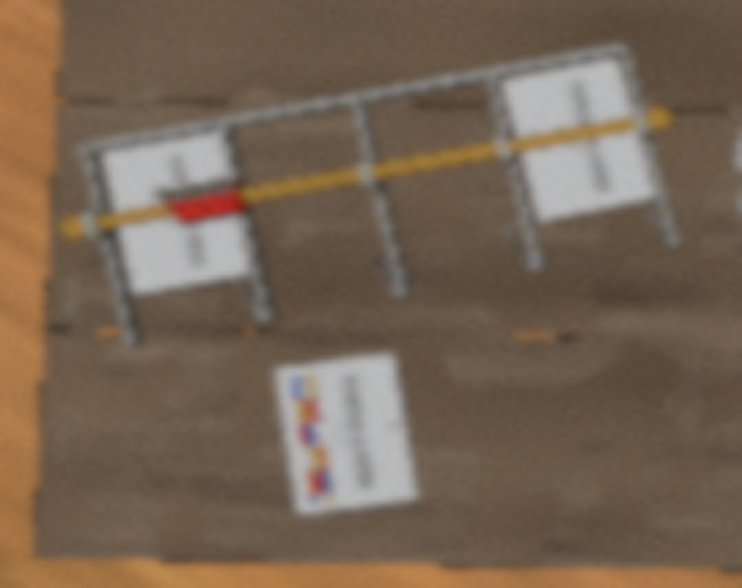

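```bash
cat >> h.py <<'E'
def rackpose(L,R):  # rail ends in world xy (left,right)
    u=(L-R)/np.linalg.norm(L-R); X=np.array([u[1],-u[0]]); return (L+R)/2-10e-3*X, np.c_[X,u]
E
python3 - <<'E'
from h import *
d=cap('top'); k=lambda a:np.array(a)/[5.5,4.696]+[135,170]-0.45
hsv=cv2.cvtColor(d['color'],cv2.COLOR_RGB2HSV)
m=cv2.inRange(hsv,(12,140,120),(30,255,255)); m[:, :146]=0; m[:,262:]=0; m[:190]=0; m[225:]=0
y,x=np.nonzero(m); P=ray(d,np.c_[x,y],.036)[:,:2]
vx,vy,cx,cy=cv2.fitLine(P.astype(np.float32),cv2.DIST_HUBER,0,.005,.01).ravel();u=np.array([vx,vy]);u*=np.sign(u[1]);t=(P-[cx,cy])@u
L,R=np.array([cx,cy])+u*t.max(),np.array([cx,cy])+u*t.min()
print('fit',L,R,np.ptp(t))
E2=ray(d,k([[66,227],[668,118]]),.036)[:,:2]; print('hand',E2,np.linalg.norm(E2[0]-E2[1]))
o,A=rackpose(L,R); print('rack',o,'yaw',np.degrees(np.arctan2(A[1,0],A[0,0])))
for n,p in dict(mouth=(-.055,-.03225),home=(.013,-.03225),g3rail=(.01,-.03225)).items(): print(n,o+A@p)
T=ray(d,k([[168,205],[245,203]]),.046)[:,:2]; print('ticket rack',(T-o)@A)
B=ray(d,k([[275,368],[395,352],[418,497],[297,514]]),.009)[:,:2]; print('box',B.mean(0),'in rack',(B.mean(0)-o)@A,(B-o)@A)
e=(B[0]+B[1]-B[2]-B[3]); print('long dir deg',np.degrees(np.arctan2(e[1],e[0])))
D=ray(d,k([[130,342],[265,318],[401,290],[535,265],[675,240]]),.02)[:,:2]; print('div tips rack',(D-o)@A)
E
```

```text
fit [0.5293579 0.4208722] [0.59550631 0.14385052] 0.2848098037808834
hand [[0.53051477 0.41969398]
 [0.59489814 0.14406514]] 0.2830485490207745
rack [0.55270556 0.28003882] yaw 13.429850128409159
mouth [0.50669974 0.23589669]
home [0.57284028 0.25169   ]
g3rail [0.56992232 0.25099324]
ticket rack [[0.01114981 0.09047896]
 [0.00468371 0.05588871]]
box [0.42221937 0.29181577] in rack [-0.1241828   0.04176093] [[-0.0825711   0.06737252]
 [-0.08598972  0.01073172]
 [-0.16558788  0.01602553]
 [-0.16258248  0.07291396]]
long dir deg 9.546227465468226
div tips rack [[-0.05495561  0.12816055]
 [-0.05555826  0.064329  ]
 [-0.05412629 -0.00048795]
 [-0.05409569 -0.064177  ]
 [-0.05466213 -0.1306971 ]]
```

```bash
python3 - <<'E'
from h import *
for n in('top','scene'):
    d=cap(n); z=d['range_z']; v,u=np.mgrid[:420,:560]; E=np.array(d['extrinsics'])
    P=np.stack([(u-d['cx'])/d['f']*z,(v-d['cy'])/d['f']*z,z],-1)[z>0]@E[:3,:3].T+E[:3,3]
    for y in np.arange(-.7,.45,.1):
        m=(abs(P[:,1]-y)<.05)&(P[:,2]>.06)&(P[:,0]>.0)
        q=P[m]; h=[(round(a,2),round(a+.08,2),len(s),round(float(s[:,2].max()),2)) for a in np.arange(.1,.7,.08) if len(s:=q[(q[:,0]>=a)&(q[:,0]<a+.08)])>3]
        print(n,round(y,1),h)
print(monitor.sense()['joints'])
E
```

```text
top -0.7 []
top -0.6 [(np.float64(0.5), np.float64(0.58), 33, 0.13), (np.float64(0.58), np.float64(0.66), 40, 0.16), (np.float64(0.66), np.float64(0.74), 42, 0.17)]
top -0.5 [(np.float64(0.34), np.float64(0.42), 26, 0.33), (np.float64(0.42), np.float64(0.5), 189, 0.32), (np.float64(0.5), np.float64(0.58), 304, 0.33), (np.float64(0.58), np.float64(0.66), 358, 0.21), (np.float64(0.66), np.float64(0.74), 93, 0.2)]
top -0.4 [(np.float64(0.34), np.float64(0.42), 475, 0.42), (np.float64(0.42), np.float64(0.5), 1045, 0.44), (np.float64(0.5), np.float64(0.58), 1231, 0.43), (np.float64(0.58), np.float64(0.66), 1288, 0.42), (np.float64(0.66), np.float64(0.74), 655, 0.41)]
top -0.3 [(np.float64(0.26), np.float64(0.34), 968, 0.66), (np.float64(0.34), np.float64(0.42), 369, 0.45), (np.float64(0.42), np.float64(0.5), 2084, 0.46), (np.float64(0.5), np.float64(0.58), 2487, 0.46), (np.float64(0.58), np.float64(0.66), 2745, 0.46), (np.float64(0.66), np.float64(0.74), 1208, 0.41)]
top -0.2 [(np.float64(0.18), np.float64(0.26), 108, 0.65), (np.float64(0.26), np.float64(0.34), 689, 0.66), (np.float64(0.3
[... 2783 characters left out ...]
.float64(0.26), 5167, 0.73), (np.float64(0.26), np.float64(0.34), 4, 0.71), (np.float64(0.42), np.float64(0.5), 119, 0.19), (np.float64(0.5), np.float64(0.58), 491, 0.43), (np.float64(0.58), np.float64(0.66), 158, 0.45), (np.float64(0.66), np.float64(0.74), 10, 0.41)]
scene 0.1 [(np.float64(0.1), np.float64(0.18), 1798, 0.38), (np.float64(0.42), np.float64(0.5), 68, 0.19), (np.float64(0.5), np.float64(0.58), 436, 0.19), (np.float64(0.58), np.float64(0.66), 107, 0.19)]
scene 0.2 []
scene 0.3 [(np.float64(0.5), np.float64(0.58), 20, 0.08)]
scene 0.4 [(np.float64(0.5), np.float64(0.58), 65, 0.08)]
[-4.84953241e+01  2.20607942e+01  4.29832409e-01 -6.71823659e-03
 -6.84114927e+01 -1.48165789e+01]
```

{"api": "drive_tool", "payload": {
  "moves": [
    {"delta_pos": [4, 2, -50], "claw": 0},
    {"delta_pos": [4, 2, -50], "claw": 0},
    {"delta_pos": [4, 2, -50], "claw": 0},
    {"delta_pos": [4, 2, -50], "claw": 0},
    {"delta_pos": [4, 2, -50], "claw": 0},
    {"delta_pos": [4, 2, -50], "claw": 0},
    {"delta_pos": [4, 2, -50], "claw": 0},
    {"delta_pos": [0, 0, -50], "claw": 0},
    {"delta_pos": [0, 0, 0], "claw": 0}
  ]
}}

```text
invalid input
```

{"api": "drive_tool", "payload": {
  "moves": [
    {"delta_pos": [4, 2, -50], "turn": 0, "claw": 0},
    {"delta_pos": [4, 2, -50], "turn": 0, "claw": 0},
    {"delta_pos": [4, 2, -50], "turn": 0, "claw": 0},
    {"delta_pos": [4, 2, -50], "turn": 0, "claw": 0},
    {"delta_pos": [4, 2, -50], "turn": 0, "claw": 0},
    {"delta_pos": [4, 2, -50], "turn": 0, "claw": 0},
    {"delta_pos": [4, 2, -50], "turn": 0, "claw": 0},
    {"delta_pos": [0, 0, -50], "turn": 0, "claw": 0},
    {"delta_pos": [0, 0, 0], "turn": 0, "claw": 0}
  ]
}}

```text
time_s: 1.42
tcp_pos: [0.2502, -0.5601, 0.5975]
ee_rot: [[-0.894, -0.448, 0.006], [-0.448, 0.894, -0.009], [-0.001, -0.011, -1.0]]
wrist_force: [-0.1, -0.1, -0.6]
gripper_width: 0.064
gripper_force: 0.0
```

{"api": "drive_tool", "payload": {
  "moves": [
    {"delta_pos": [0, 0, 0], "turn": 0.116, "claw": 0},
    {"delta_pos": [0, 0, 0], "turn": 0.116, "claw": 0},
    {"delta_pos": [-20, 52, 0], "turn": 0, "claw": 0},
    {"delta_pos": [-20, 52, 0], "turn": 0, "claw": 0},
    {"delta_pos": [-20, 52, 0], "turn": 0, "claw": 0},
    {"delta_pos": [-20, 52, 0], "turn": 0, "claw": 0},
    {"delta_pos": [-28, 50, 0], "turn": 0, "claw": 0},
    {"delta_pos": [-28, 50, 0], "turn": 0, "claw": 0},
    {"delta_pos": [-28, 50, 0], "turn": 0, "claw": 0},
    {"delta_pos": [-28, 50, 0], "turn": 0, "claw": 0},
    {"delta_pos": [-28, 50, 0], "turn": 0, "claw": 0},
    {"delta_pos": [0, 0, 0], "turn": 0, "claw": 0}
  ]
}}

```text
time_s: 2.92
tcp_pos: [0.3581, -0.0592, 0.5916]
ee_rot: [[-0.971, -0.24, -0.004], [-0.24, 0.971, -0.0], [0.004, 0.001, -1.0]]
wrist_force: [0.3, -0.2, -1.0]
gripper_width: 0.004
gripper_force: 0.0
```

```bash
cat >> h.py <<'E'
O=np.array([.5527,.2800]); a=np.radians(13.43); A=np.array([[np.cos(a),-np.sin(a)],[np.sin(a),np.cos(a)]])
def where(tx=None,ty=None):
    s=monitor.sense(); p=s['tcp_pos']; r=(np.array(p[:2])-O)@A; R=np.array(s['ee_rot'])
    print('t',s['time_s'],'rack mm',np.round(r*1000,1),'z',round(p[2]*1000,1),'toolx yaw rel rack',round(np.degrees(np.arctan2(R[1,0],R[0,0]))-13.43,2),'F',np.round(s['wrist_force'],1))
    if tx is not None:
        w=A@(np.array([tx,ty])/1000-r)*1000; print('tool delta',np.round(R[:2,:2].T@w,1))
E
python3 -c "
from h import *
where(10,128)"
```

```text
t 2.925 rack mm [-268.  -284.7] z 591.6 toolx yaw rel rack -179.54 F [ 0.3 -0.2 -1. ]
tool delta [-281.3  410.5]
```

{"api": "drive_tool", "payload": {
  "moves": [
    {"delta_pos": [-31, 46, 0], "turn": 0.008, "claw": 0},
    {"delta_pos": [-31, 46, 0], "turn": 0, "claw": 0},
    {"delta_pos": [-31, 46, 0], "turn": 0, "claw": 0},
    {"delta_pos": [-31, 46, 0], "turn": 0, "claw": 0},
    {"delta_pos": [-31, 46, 30], "turn": 0, "claw": 0},
    {"delta_pos": [-31, 46, 50], "turn": 0, "claw": 0},
    {"delta_pos": [-31, 46, 60], "turn": 0, "claw": 0},
    {"delta_pos": [-31, 46, 60], "turn": 0, "claw": 0},
    {"delta_pos": [-31, 46, 60], "turn": 0, "claw": 0},
    {"delta_pos": [0, 0, 60], "turn": 0, "claw": 0},
    {"delta_pos": [0, 0, 40], "turn": 0, "claw": 0},
    {"delta_pos": [0, 0, 0], "turn": 0, "claw": 0}
  ]
}}

```text
time_s: 4.42
tcp_pos: [0.5178, 0.3552, 0.28]
ee_rot: [[-0.975, -0.222, -0.007], [-0.222, 0.975, -0.007], [0.009, -0.005, -1.0]]
wrist_force: [0.6, -0.5, 0.4]
gripper_width: 0.005
gripper_force: 0.0
```

```bash
python3 -c "
from h import *
where(10,128)
d=cap('wrist'); save(d,'pics/w1.png'); print(d['f'],d['vertical_fov'],d['cx'],d['cy'],np.round(d['extrinsics'],3).tolist())"
```

```text
t 4.425 rack mm [-16.4  81.3] z 280.0 toolx yaw rel rack -180.58 F [ 0.6 -0.5  0.4]
tool delta [-26.  47.]
325.19226210127806 65.70646984690485 275.88776706639516 211.7869041897876 [[-0.222, 0.941, 0.255, 0.449], [0.975, 0.216, 0.052, 0.341], [-0.006, 0.26, -0.965, 0.466], [0.0, 0.0, 0.0, 1.0]]
```

View pics/w1.png

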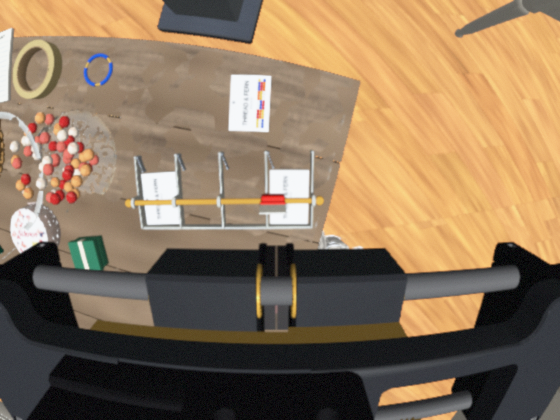

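{"api": "drive_tool", "payload": {
  "moves": [
    {"delta_pos": [-13, 24, 40], "turn": -0.01, "claw": 0},
    {"delta_pos": [-13, 23, 50], "turn": 0, "claw": 0},
    {"delta_pos": [0, 0, 50], "turn": 0, "claw": 0},
    {"delta_pos": [0, 0, 40], "turn": 0, "claw": 0},
    {"delta_pos": [0, 0, 30], "turn": 0, "claw": 0},
    {"delta_pos": [0, 0, 0], "turn": 0, "claw": 0},
    {"delta_pos": [0, 0, 0], "turn": 0, "claw": 0}
  ]
}}

```text
time_s: 5.35
tcp_pos: [0.5357, 0.411, 0.0777]
ee_rot: [[-0.972, -0.234, 0.004], [-0.234, 0.972, 0.003], [-0.005, 0.002, -1.0]]
wrist_force: [-0.0, -1.0, 0.6]
gripper_width: 0.008
gripper_force: 0.0
```

```bash
cat >> h.py <<'E'
def fray(d,uv,z):
    uv=np.atleast_2d(np.float64(uv)); q=uv-[d['cx'],d['cy']]; r=np.linalg.norm(q,axis=1); th=r/d['f']
    E=np.array(d['extrinsics']); v=np.c_[q/r[:,None]*np.sin(th)[:,None],np.cos(th)]@E[:3,:3].T
    o=E[:3,3]; return (o+v*((z-o[2])/v[:,2])[:,None])[:,:2]
E
python3 -c "
from h import *
where(10,128)
d=cap('wrist'); save(d,'pics/w2.png'); np.save('w2.npy',d,allow_pickle=True)"
```

```text
t 5.35 rack mm [ 13.9 131.4] z 77.7 toolx yaw rel rack -179.91 F [-0.  -1.   0.6]
tool delta [ 3.9 -3.4]
```

View pics/w2.png

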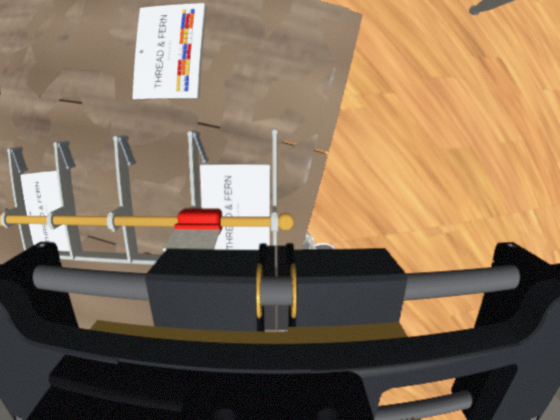

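```bash
python3 -c "
from h import *
d=np.load('w2.npy',allow_pickle=True).item()
f=lambda uv,z: print(z,np.round((fray(d,uv,z)-O)@A*1000,1).tolist())
f([[286,222],[275,222],[193,221],[115,220],[56,219],[3,219]],.036)
f([[275,131],[193,133],[118,138],[58,144],[13,152]],.02)
f([[177,212],[221,212]],.046)
f([[141,5],[204,4],[198,98],[133,98]],.009)
"
```

```text
0.036 [[13.7, 139.6], [13.7, 131.6], [13.2, 70.2], [12.9, 3.9], [12.6, -58.4], [13.5, -132.5]]
0.02 [[-51.7, 131.5], [-51.4, 69.4], [-51.0, 5.3], [-50.8, -58.0], [-48.7, -119.1]]
0.046 [[3.3, 61.4], [3.3, 93.7]]
0.009 [[-164.3, 20.3], [-157.6, 75.0], [-78.8, 71.2], [-83.1, 15.2]]
```

{"api": "drive_tool", "payload": {
  "moves": [
    {"delta_pos": [2, 0, 16], "turn": 0, "claw": 0},
    {"delta_pos": [0, 0, 14.5], "turn": 0, "claw": 0},
    {"delta_pos": [0, -10, 0], "turn": 0, "claw": 0},
    {"delta_pos": [0, -10, 0], "turn": 0, "claw": 0},
    {"delta_pos": [0, -10, 0], "turn": 0, "claw": 0},
    {"delta_pos": [0, -10, 0], "turn": 0, "claw": 0},
    {"delta_pos": [0, -10, 0], "turn": 0, "claw": 0},
    {"delta_pos": [0, -10, 0], "turn": 0, "claw": 0},
    {"delta_pos": [0, -10, 0], "turn": 0, "claw": 0},
    {"delta_pos": [0, -10, 0], "turn": 0, "claw": 0},
    {"delta_pos": [0, 0, 0], "turn": 0, "claw": 0}
  ]
}}

```text
time_s: 6.78
tcp_pos: [0.5505, 0.3304, 0.0439]
ee_rot: [[-0.973, -0.233, -0.001], [-0.233, 0.973, -0.001], [0.001, -0.001, -1.0]]
wrist_force: [-0.3, 0.3, -0.4]
gripper_width: 0.005
gripper_force: 0.0
```

```bash
sed -i 's/^def where/O=O+A@np.array([.0017,.0023])\ndef where/' h.py; python3 -c "
from h import *
where(10,0)
d=cap('wrist'); hsv=cv2.cvtColor(d['color'],cv2.COLOR_RGB2HSV)
m=cv2.inRange(hsv,(0,170,110),(5,255,255)); m[:185]=0;m[240:]=0
y,x=np.nonzero(m); print(len(x),x.min(),x.max(),np.round((fray(d,[[x.min(),y.mean()],[x.max(),y.mean()]],.046)-O)@A*1000,1).tolist())"
```

```text
t 6.775 rack mm [ 7.8 47.3] z 43.9 toolx yaw rel rack -179.98 F [-0.3  0.3 -0.4]
tool delta [ -2.1 -47.3]
285 208 258 [[3.2, 6.5], [3.0, 37.2]]
```

{"api": "drive_tool", "payload": {
  "moves": [
    {"delta_pos": [0, 0, -3], "turn": 0, "claw": 0},
    {"delta_pos": [0, -9, 0], "turn": 0, "claw": 0},
    {"delta_pos": [0, -9, 0], "turn": 0, "claw": 0},
    {"delta_pos": [0, -9, 0], "turn": 0, "claw": 0},
    {"delta_pos": [0, -9, 0], "turn": 0, "claw": 0},
    {"delta_pos": [0, -8, 0], "turn": 0, "claw": 0},
    {"delta_pos": [0, -5, 0], "turn": 0, "claw": 0},
    {"delta_pos": [0, -3, 0], "turn": 0, "claw": 0},
    {"delta_pos": [0, 0, 0], "turn": 0, "claw": 0}
  ]
}}

```text
time_s: 7.95
tcp_pos: [0.5624, 0.2805, 0.0467]
ee_rot: [[-0.972, -0.233, -0.001], [-0.233, 0.972, -0.001], [0.001, -0.001, -1.0]]
wrist_force: [0.3, 0.1, -0.2]
gripper_width: 0.003
gripper_force: 0.0
```

```bash
python3 -c "
from h import *
where(10,0)
d=cap('wrist'); hsv=cv2.cvtColor(d['color'],cv2.COLOR_RGB2HSV)
m=cv2.inRange(hsv,(0,170,110),(5,255,255)); m[:185]=0;m[240:]=0
y,x=np.nonzero(m); print(len(x),x.min(),x.max(),np.round((fray(d,[[x.min(),y.mean()],[x.max(),y.mean()]],.046)-O)@A*1000,1).tolist())
save(d,'pics/w3.png')"
```

```text
t 7.95 rack mm [ 7.9 -4.1] z 46.7 toolx yaw rel rack -179.94 F [ 0.3  0.1 -0.2]
tool delta [-2.1  4.1]
333 210 259 [[4.0, -44.1], [3.7, -13.7]]
```

View pics/w3.png

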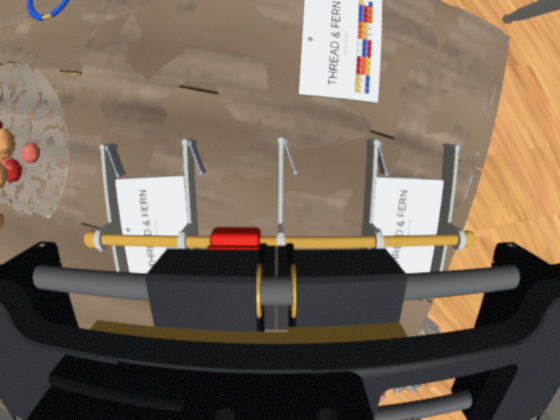

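{"api": "drive_tool", "payload": {
  "moves": [
    {"delta_pos": [0, 4, -10], "turn": 0, "claw": 0},
    {"delta_pos": [0, 5, -30], "turn": 0, "claw": 0},
    {"delta_pos": [10, 15, -30], "turn": 0, "claw": 0},
    {"delta_pos": [40, 25, 0], "turn": 0, "claw": 0},
    {"delta_pos": [40, 27, 0], "turn": 0, "claw": 0.5},
    {"delta_pos": [40, 27, 0], "turn": 0, "claw": 0.5},
    {"delta_pos": [0, 0, 0], "turn": 0, "claw": 0.5}
  ]
}}

```text
time_s: 8.88
tcp_pos: [0.4098, 0.352, 0.1181]
ee_rot: [[-0.971, -0.238, 0.0], [-0.238, 0.971, 0.001], [-0.0, 0.001, -1.0]]
wrist_force: [0.0, 0.6, 0.3]
gripper_width: 0.263
gripper_force: 0.0
```

```bash
python3 -c "
from h import *
where(-124,101); print(np.round(monitor.sense()['joints'],1))"
```

```text
t 8.875 rack mm [-124.   100.9] z 118.1 toolx yaw rel rack -179.66 F [0.  0.6 0.3]
tool delta [-0.   0.1]
[  57.9   18.1  -18.1   -0.   -53.8 -134.1]
```

{"api": "drive_tool", "payload": {
  "moves": [
    {"delta_pos": [0, 0, 0], "turn": -0.174, "claw": 0.5},
    {"delta_pos": [0, 0, 0], "turn": -0.174, "claw": 0.5},
    {"delta_pos": [0, 0, 0], "turn": -0.174, "claw": 0.5},
    {"delta_pos": [0, 0, 0], "turn": -0.174, "claw": 0.5},
    {"delta_pos": [0, 0, 0], "turn": -0.174, "claw": 0.5},
    {"delta_pos": [0, 0, 0], "turn": -0.174, "claw": 0.5},
    {"delta_pos": [0, 0, 20], "turn": -0.174, "claw": 0.5},
    {"delta_pos": [0, 0, 30], "turn": -0.174, "claw": 0.5},
    {"delta_pos": [0, 0, 30], "turn": -0.174, "claw": 0.5},
    {"delta_pos": [0, 0, 20], "turn": 0, "claw": 0.5},
    {"delta_pos": [0, 0, 5], "turn": 0, "claw": 0.5},
    {"delta_pos": [0, 0, 0], "turn": 0, "claw": 0.5}
  ]
}}

```text
time_s: 10.38
tcp_pos: [0.4128, 0.3511, 0.0123]
ee_rot: [[0.229, -0.973, 0.001], [-0.973, -0.229, 0.0], [-0.0, -0.001, -1.0]]
wrist_force: [0.3, 0.5, -0.1]
gripper_width: 0.496
gripper_force: 0.0
```

```bash
python3 -c "
from h import *
where(-124,7)
d=cap('wrist'); save(d,'pics/w4.png')"
```

```text
t 10.375 rack mm [-121.3   99.3] z 12.3 toolx yaw rel rack -90.2 F [ 0.3  0.5 -0.1]
tool delta [92.3  2.4]
```

View pics/w4.png

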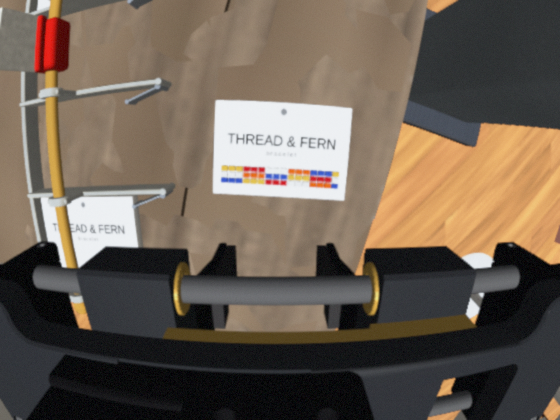

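{"api": "drive_tool", "payload": {
  "moves": [
    {"delta_pos": [5, 2, 7.5], "turn": -0.003, "claw": 0.5},
    {"delta_pos": [6, 0, 0], "turn": 0, "claw": 0.5},
    {"delta_pos": [6, 0, 0], "turn": 0, "claw": 0.5},
    {"delta_pos": [6, 0, 0], "turn": 0, "claw": 0.5},
    {"delta_pos": [8, 0, 0], "turn": 0, "claw": 0.5},
    {"delta_pos": [8, 0, 0], "turn": 0, "claw": 0.5},
    {"delta_pos": [8, 0, 0], "turn": 0, "claw": 0.5},
    {"delta_pos": [8, 0, 0], "turn": 0, "claw": 0.5},
    {"delta_pos": [8, 0, 0], "turn": 0, "claw": 0.5},
    {"delta_pos": [8, 0, 0], "turn": 0, "claw": 0.5},
    {"delta_pos": [8, 0, 0], "turn": 0, "claw": 0.5},
    {"delta_pos": [0, 0, 0], "turn": 0, "claw": 0.5}
  ]
}}

```text
time_s: 11.92
tcp_pos: [0.4286, 0.2728, 0.0045]
ee_rot: [[0.231, -0.973, -0.0], [-0.973, -0.231, -0.0], [0.0, 0.0, -1.0]]
wrist_force: [-1.3, -0.4, -0.2]
gripper_width: 0.503
gripper_force: 0.0
```

```bash
cat >> h.py <<'E'
def boxrack(d):
    hsv=cv2.cvtColor(d['color'],cv2.COLOR_RGB2HSV); w=cv2.inRange(hsv,(0,0,150),(180,60,255))|cv2.inRange(hsv,(0,150,110),(180,255,255))
    w=cv2.morphologyEx(w,cv2.MORPH_CLOSE,np.ones((5,5))); cs,_=cv2.findContours(w,cv2.RETR_EXTERNAL,cv2.CHAIN_APPROX_NONE)
    for c in cs:
        if cv2.contourArea(c)<1500: continue
        q=(fray(d,c[:,0],.009)-O)@A*1000; b=cv2.minAreaRect(q.astype(np.float32)); 
        if 50<min(b[1])<66 and 70<max(b[1])<90: print('rect',np.round(b[0],1),np.round(b[1],1),round(b[2],1), np.round(cv2.boxPoints(b)).tolist())
E
python3 -c "
from h import *
where(-124,7)
d=cap('wrist'); save(d,'pics/w5.png'); boxrack(d)"
```

```text
t 11.925 rack mm [-124.1   19.6] z 4.5 toolx yaw rel rack -90.07 F [-1.3 -0.4 -0.2]
tool delta [12.6 -0.1]
```

View pics/w5.png

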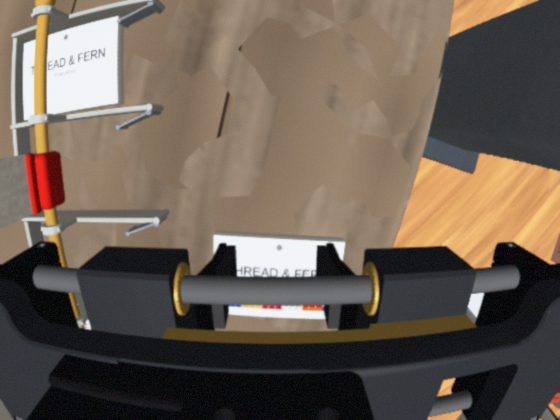

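```bash
python3 -c "
from h import *
d=cap('wrist')
f=lambda uv,z: print(z,np.round((fray(d,uv,z)-O)@A*1000,1).tolist())
f([[215,235],[344,241]],.009)
f([[155,6],[162,109],[165,218]],.02)
"
```

```text
0.009 [[-85.6, 12.3], [-163.3, 16.2]]
0.02 [[-55.8, -122.7], [-61.0, -62.5], [-59.0, -1.5]]
```

```bash
python3 -c "
from h import *
d=cap('wrist'); s=monitor.sense(); E=np.array(d['extrinsics'])
def proj(p):
    q=E[:3,:3].T@(np.array(p)-E[:3,3]); th=np.arctan2(np.hypot(*q[:2]),q[2]); return np.array([d['cx'],d['cy']])+d['f']*th*q[:2]/np.hypot(*q[:2])
p=np.array(s['tcp_pos']); print(proj(p))
R=np.array(s['ee_rot'])
for yy in(-.03,.03): print(yy,proj(p+R@[0,yy,0]),proj(p+R@[0.0095,yy,0]),proj(p+R@[0,yy,-.05]))
t=cap('top'); a=t['color'][190:290,140:270]; c=cap('scene')['color'][200:320,130:290]
a=cv2.resize(a,(520,400)); c=cv2.resize(c,(280,210)); 
im=np.zeros((400,800,3),np.uint8); im[:,:520]=a; im[:210,520:]=c; cv2.imwrite('pics/mix.png',im[:,:,::-1])
"
```

```text
[278.85501351 244.82459927]
-0.03 [230.19186197 244.60428902] [229.49436906 230.03335337] [216.47860511 282.49308704]
0.03 [327.40254867 244.55317664] [328.17566472 230.00271472] [342.56083074 282.31370595]
```

View pics/mix.png

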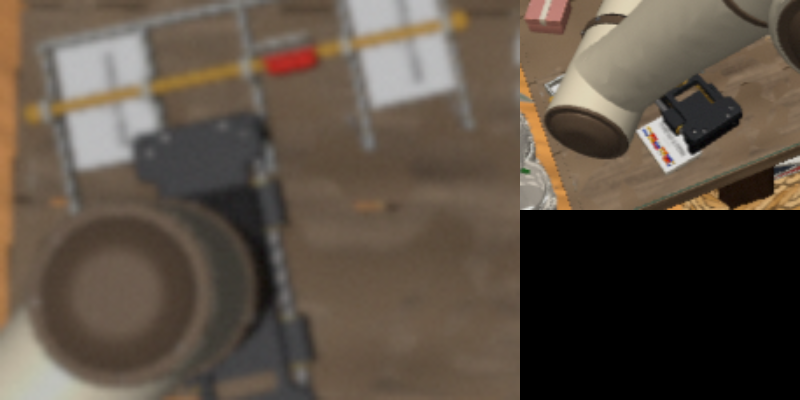

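```bash
python3 -c "
from h import *
d=cap('wrist'); E=np.array(d['extrinsics']); f=d['f']
for u,v in((278,180),(350,180),(200,180),(278,241),(278,255),(300,243),(250,243),(360,245)):
    z=np.median(d['range_z'][v-1:v+2,u-1:u+2]); q=np.array([u-d['cx'],v-d['cy']]); r=np.hypot(*q); th=r/f
    p=E[:3,:3]@np.r_[q/r*np.tan(th)*z,z]+E[:3,3]; print(u,v,np.round(p,4))
t=cap('top'); E=np.array(t['extrinsics'])
for u,v in((230,250),(250,250),(230,230)):
    z=np.median(t['range_z'][v-1:v+2,u-1:u+2]); print('top',E[:3,:3]@np.array([(u-t['cx'])/t['f']*z,(v-t['cy'])/t['f']*z,z])+E[:3,3])
print(monitor.sense()['wrist_force'],monitor.sense()['effort'])
"
```

```text
278 180 [ 0.4378  0.2371 -0.0079]
350 180 [ 0.3941  0.2262 -0.007 ]
200 180 [ 4.842e-01  2.465e-01 -3.000e-04]
278 241 [0.43   0.2702 0.0083]
278 255 [0.4278 0.2792 0.008 ]
300 243 [0.4168 0.2684 0.0082]
250 243 [0.446  0.2752 0.0087]
360 245 [ 0.3769  0.2644 -0.0009]
top [0.45367366 0.21018582 0.00087081]
top [ 0.45469313  0.15892518 -0.0061026 ]
top [ 0.50573114  0.21244187 -0.00545891]
[-0.70635185 -0.09395016 -0.38485711] [-2.42243271e-02 -3.42144835e+01  1.19195777e+01  2.69034997e+00
 -1.74061465e-02 -8.61933722e-05]
```

{"api": "drive_tool", "payload": {
  "moves": [
    {"delta_pos": [0, 0, -15], "turn": 0, "claw": 0.5},
    {"delta_pos": [-25, 0, 0], "turn": 0, "claw": 0.5},
    {"delta_pos": [-30, 0, 0], "turn": 0, "claw": 0.5},
    {"delta_pos": [-25, 0, 0], "turn": 0, "claw": 0.5},
    {"delta_pos": [0, 0, 0], "turn": 0, "claw": 0.5},
    {"delta_pos": [0, 0, 13], "turn": 0, "claw": 0.5},
    {"delta_pos": [0, 0, 2], "turn": 0, "claw": 0.5},
    {"delta_pos": [0, 0, 1], "turn": 0, "claw": 0.5},
    {"delta_pos": [0, 0, 1], "turn": 0, "claw": 0.5},
    {"delta_pos": [0, 0, 0], "turn": 0, "claw": 0.5}
  ]
}}

```text
time_s: 13.52
tcp_pos: [0.4101, 0.3512, 0.0025]
ee_rot: [[0.232, -0.973, 0.0], [-0.973, -0.232, 0.0], [-0.0, -0.0, -1.0]]
wrist_force: [-0.6, -0.2, 0.5]
gripper_width: 0.503
gripper_force: 0.0
```

```bash
python3 -c "
from h import *
where(-124,7)
d=cap('wrist'); save(d,'pics/w6.png')
f=lambda uv,z: print(z,np.round((fray(d,uv,z)-O)@A*1000,1).tolist())
boxrack(d)"
```

```text
t 13.525 rack mm [-123.9  100.1] z 2.5 toolx yaw rel rack -90.04 F [-0.6 -0.2  0.5]
tool delta [93.1  0.1]
rect [-122.8   38.9] [64.3 81.1] 87.2 [[-165.0, 9.0], [-84.0, 5.0], [-81.0, 69.0], [-162.0, 73.0]]
```

{"api": "drive_tool", "payload": {
  "moves": [
    {"delta_pos": [0, 0, 1], "turn": 0, "claw": 0.5},
    {"delta_pos": [0, 0, 1], "turn": 0, "claw": 0.5},
    {"delta_pos": [0, 0, 1], "turn": 0, "claw": 0.5},
    {"delta_pos": [0, 0, 0], "turn": 0, "claw": 0.5}
  ]
}}

```text
time_s: 14.08
tcp_pos: [0.4099, 0.3512, -0.0007]
ee_rot: [[0.232, -0.973, -0.0], [-0.973, -0.232, -0.0], [0.0, 0.0, -1.0]]
wrist_force: [-0.8, -0.3, -0.6]
gripper_width: 0.5
gripper_force: 0.0
```

{"api": "drive_tool", "payload": {
  "moves": [
    {"delta_pos": [0, 0, 1], "turn": 0, "claw": 0.5},
    {"delta_pos": [0, 0, 1], "turn": 0, "claw": 0.5},
    {"delta_pos": [0, 0, 0], "turn": 0, "claw": 0.5}
  ]
}}

```text
time_s: 14.45
tcp_pos: [0.4099, 0.3512, -0.0027]
ee_rot: [[0.232, -0.973, -0.0], [-0.973, -0.232, -0.0], [0.0, 0.0, -1.0]]
wrist_force: [-0.6, -0.6, 0.6]
gripper_width: 0.497
gripper_force: 0.0
```

{"api": "drive_tool", "payload": {
  "moves": [
    {"delta_pos": [0, 0, 1], "turn": 0, "claw": 0.5},
    {"delta_pos": [0, 0, 1], "turn": 0, "claw": 0.5},
    {"delta_pos": [0, 0, 0], "turn": 0, "claw": 0.5}
  ]
}}

```text
time_s: 14.82
tcp_pos: [0.4099, 0.3512, -0.0046]
ee_rot: [[0.232, -0.973, -0.0], [-0.973, -0.232, -0.0], [0.0, 0.0, -1.0]]
wrist_force: [0.3, 0.4, -0.1]
gripper_width: 0.495
gripper_force: 0.0
```

{"api": "drive_tool", "payload": {
  "moves": [
    {"delta_pos": [0, 0, 1], "turn": 0, "claw": 0.5},
    {"delta_pos": [0, 0, 1], "turn": 0, "claw": 0.5},
    {"delta_pos": [0, 0, 0], "turn": 0, "claw": 0.5}
  ]
}}

```text
time_s: 15.2
tcp_pos: [0.4099, 0.3512, -0.0067]
ee_rot: [[0.232, -0.973, -0.0], [-0.973, -0.232, -0.0], [0.0, 0.0, -1.0]]
wrist_force: [0.9, 0.6, -0.3]
gripper_width: 0.501
gripper_force: 0.0
```

{"api": "drive_tool", "payload": {
  "moves": [
    {"delta_pos": [0, 0, 1], "turn": 0, "claw": 0.5},
    {"delta_pos": [0, 0, 1], "turn": 0, "claw": 0.5},
    {"delta_pos": [0, 0, 0], "turn": 0, "claw": 0.5}
  ]
}}

```text
time_s: 15.58
tcp_pos: [0.4099, 0.3512, -0.0086]
ee_rot: [[0.232, -0.973, -0.0], [-0.973, -0.232, -0.0], [0.0, 0.0, -1.0]]
wrist_force: [1.0, -0.3, -0.1]
gripper_width: 0.497
gripper_force: 0.0
```

{"api": "drive_tool", "payload": {
  "moves": [
    {"delta_pos": [0, 0, 1], "turn": 0, "claw": 0.5},
    {"delta_pos": [0, 0, 1], "turn": 0, "claw": 0.5},
    {"delta_pos": [0, 0, 0], "turn": 0, "claw": 0.5}
  ]
}}

```text
time_s: 15.95
tcp_pos: [0.41, 0.3512, -0.0106]
ee_rot: [[0.232, -0.973, -0.0], [-0.973, -0.232, -0.0], [0.0, 0.0, -1.0]]
wrist_force: [1.2, -0.2, 0.2]
gripper_width: 0.503
gripper_force: 0.0
```

```bash
python3 -c "
from h import *
d=cap('wrist'); E=np.array(d['extrinsics']); f=d['f']; s=monitor.sense(); R=np.array(s['ee_rot']);p0=np.array(s['tcp_pos'])
v,u=np.mgrid[225:330:1,200:360]; z=d['range_z'][225:330,200:360]; q=np.stack([u-d['cx'],v-d['cy']],-1); r=np.linalg.norm(q,axis=-1)
P=np.concatenate([q/r[...,None]*np.tan(r/f)[...,None]*z[...,None],z[...,None]],-1)@E[:3,:3].T+E[:3,3]
T=(P-p0)@R*1000
for vv in (228,232,236,240,244,248,252,260,270,290):
    print(vv,[ (uu,np.round(T[vv-225,uu-200]).tolist()) for uu in(226,232,278,324,331)])
"
```

```text
228 [(226, [12.0, -31.0, -4.0]), (232, [12.0, -28.0, -3.0]), (278, [12.0, -1.0, -3.0]), (324, [14.0, 26.0, -11.0]), (331, [14.0, 30.0, -10.0])]
232 [(226, [11.0, -31.0, -10.0]), (232, [9.0, -28.0, -3.0]), (278, [10.0, -1.0, -4.0]), (324, [11.0, 26.0, -9.0]), (331, [11.0, 30.0, -10.0])]
236 [(226, [9.0, -31.0, -10.0]), (232, [9.0, -27.0, -10.0]), (278, [7.0, -1.0, -3.0]), (324, [9.0, 26.0, -10.0]), (331, [9.0, 30.0, -10.0])]
240 [(226, [7.0, -31.0, -10.0]), (232, [6.0, -27.0, -9.0]), (278, [5.0, -1.0, -4.0]), (324, [6.0, 26.0, -9.0]), (331, [7.0, 30.0, -10.0])]
244 [(226, [10.0, -28.0, -25.0]), (232, [4.0, -28.0, -9.0]), (278, [2.0, -1.0, -4.0]), (324, [4.0, 26.0, -10.0]), (331, [10.0, 28.0, -26.0])]
248 [(226, [9.0, -28.0, -28.0]), (232, [9.0, -25.0, -28.0]), (278, [-1.0, -0.0, -2.0]), (324, [9.0, 24.0, -27.0]), (331, [10.0, 27.0, -32.0])]
252 [(226, [9.0, -27.0, -34.0]), (232, [9.0, -24.0, -34.0]), (278, [-4.0, -0.0, -3.0]), (324, [9.0, 23.0, -33.0]), (331, [10.0, 26.0, -36.0])]
260 [(226, [8.0, -26.0, -43.0]), (232, [7.0, -23.0, -40.0]), (278, [-9.0, -0.0, -3.0]), (324, [9.0, 21.0, -44.0]), (331, [10.0, 24.0, -45.0])]
270 [(226, [8.0, -24.0, -53.0]), (232, [2.0, -23.0, -41.0]), (278, [-16.0, -0.0, -3.0]), (324, [7.0, 21.0, -50.0]), (331, [9.0, 23.0, -55.0])]
290 [(226, [30.0, -15.0, -111.0]), (232, [30.0, -13.0, -111.0]), (278, [31.0, -1.0, -111.0]), (324, [30.0, 11.0, -110.0]), (331, [30.0, 13.0, -110.0])]
```

{"api": "drive_tool", "payload": {
  "moves": [
    {"delta_pos": [0, 0, 1.5], "turn": 0, "claw": 0.5},
    {"delta_pos": [0, 0, 1.5], "turn": 0, "claw": 0.5},
    {"delta_pos": [0, 0, 1], "turn": 0, "claw": 0.5},
    {"delta_pos": [0, 0, 0], "turn": 0, "claw": 0.5}
  ]
}}

```text
time_s: 16.5
tcp_pos: [0.4099, 0.3512, -0.0147]
ee_rot: [[0.232, -0.973, -0.0], [-0.973, -0.232, -0.0], [0.0, 0.0, -1.0]]
wrist_force: [-0.6, -0.2, 0.1]
gripper_width: 0.496
gripper_force: 0.0
```

{"api": "drive_tool", "payload": {
  "moves": [
    {"delta_pos": [0, 0, 1], "turn": 0, "claw": 0.5},
    {"delta_pos": [0, 0, 1], "turn": 0, "claw": 0.5},
    {"delta_pos": [0, 0, 1], "turn": 0, "claw": 0.5},
    {"delta_pos": [0, 0, 0], "turn": 0, "claw": 0.5}
  ]
}}

```text
time_s: 17.0
tcp_pos: [0.4099, 0.3512, -0.0176]
ee_rot: [[0.232, -0.973, -0.0], [-0.973, -0.232, -0.0], [0.0, 0.0, -1.0]]
wrist_force: [0.4, -0.0, 0.4]
gripper_width: 0.495
gripper_force: 0.0
```

{"api": "drive_tool", "payload": {
  "moves": [
    {"delta_pos": [0, 0, 1], "turn": 0, "claw": 0.5},
    {"delta_pos": [0, 0, 0], "turn": 0, "claw": 0.5},
    {"delta_pos": [0, 0, 0.5], "turn": 0, "claw": 0.5},
    {"delta_pos": [0, 0, 0], "turn": 0, "claw": 0.5}
  ]
}}

```text
time_s: 17.5
tcp_pos: [0.41, 0.3513, -0.0191]
ee_rot: [[0.232, -0.973, -0.0], [-0.973, -0.232, -0.0], [0.0, 0.0, -1.0]]
wrist_force: [-0.9, 0.1, -0.2]
gripper_width: 0.498
gripper_force: 0.0
```

```bash
python3 -c "
from h import *
d=cap('wrist'); E=np.array(d['extrinsics']); f=d['f']; s=monitor.sense(); R=np.array(s['ee_rot']);p0=np.array(s['tcp_pos'])
v,u=np.mgrid[225:330:1,200:360]; z=d['range_z'][225:330,200:360]; q=np.stack([u-d['cx'],v-d['cy']],-1); r=np.linalg.norm(q,axis=-1)
P=np.concatenate([q/r[...,None]*np.tan(r/f)[...,None]*z[...,None],z[...,None]],-1)@E[:3,:3].T+E[:3,3]
T=(P-p0)@R*1000
for vv in range(232,262,2):
    print(vv,[ (uu,np.round(np.median(T[vv-225,uu-203:uu-196],0),1).tolist(),round(float(np.median(P[vv-225,uu-203:uu-196,2]))*1000,1) if 0 else round(float(np.median(P[vv-225,uu-203:uu-196,2])*1000),1)) for uu in(228,278,328)], d['color'][vv,228].tolist(),d['color'][vv,328].tolist())
"
```

```text
232 [(228, [12.0, -29.2, -11.5], -7.5), (278, [12.2, -0.6, -11.7], -7.3), (328, [14.4, 26.8, -18.3], -0.7)] [146, 124, 103] [129, 112, 95]
234 [(228, [10.9, -29.2, -11.6], -7.5), (278, [11.0, -0.6, -11.7], -7.4), (328, [13.3, 26.8, -18.4], -0.6)] [146, 126, 103] [128, 113, 97]
236 [(228, [9.9, -29.1, -12.3], -6.8), (278, [9.5, -0.6, -10.9], -8.2), (328, [12.0, 26.9, -18.2], -0.8)] [144, 124, 102] [131, 114, 98]
238 [(228, [8.8, -28.8, -12.5], -6.5), (278, [8.6, -0.6, -11.7], -7.4), (328, [10.6, 27.1, -17.6], -1.4)] [141, 121, 100] [131, 116, 100]
240 [(228, [9.6, -28.5, -17.8], -1.2), (278, [7.4, -0.6, -11.8], -7.3), (328, [9.9, 27.0, -18.9], -0.1)] [137, 117, 100] [134, 118, 100]
242 [(228, [8.6, -28.3, -18.6], -0.5), (278, [6.3, -0.6, -12.1], -7.0), (328, [8.5, 27.0, -18.2], -0.8)] [136, 119, 100] [106, 93, 80]
244 [(228, [7.7, -28.2, -19.2], 0.2), (278, [4.8, -0.6, -11.5], -7.6), (328, [10.2, 25.9, -25.8], 6.7)] [123, 108, 92] [18, 17, 17]
246 [(228, [9.0, -27.3, -25.4], 6.4), (278, [3.7, -0.6, -11.8], -7.3), (328, [10.1, 25.5, -28.4], 9.4)] [31, 30, 27] [9, 9, 11]
248 [(228, [8.8
[... 197 characters left out ...]
4.9, -32.5], 13.5)] [17, 14, 16] [9, 3, 10]
252 [(228, [9.0, -26.2, -33.7], 14.7), (278, [-0.0, -0.6, -11.8], -7.3), (328, [8.9, 24.9, -33.7], 14.7)] [12, 15, 11] [18, 21, 18]
254 [(228, [8.8, -25.8, -35.9], 16.9), (278, [-1.3, -0.6, -11.8], -7.3), (328, [8.9, 24.5, -36.1], 17.1)] [12, 13, 18] [12, 13, 16]
256 [(228, [8.7, -25.5, -38.3], 19.3), (278, [-2.9, -0.6, -11.1], -8.0), (328, [9.0, 24.0, -38.9], 19.9)] [13, 9, 14] [16, 14, 14]
258 [(228, [8.6, -25.3, -40.7], 21.6), (278, [-4.0, -0.6, -11.4], -7.6), (328, [8.9, 23.7, -41.3], 22.3)] [14, 17, 18] [15, 17, 14]
260 [(228, [8.9, -24.8, -43.6], 24.6), (278, [-5.0, -0.6, -12.0], -7.0), (328, [8.7, 23.4, -43.1], 24.1)] [14, 14, 19] [7, 9, 13]
```

{"api": "drive_tool", "payload": {
  "moves": [
    {"delta_pos": [6, 0, 1.5], "turn": 0, "claw": 0.5},
    {"delta_pos": [5, 0, 0], "turn": 0, "claw": 0.5},
    {"delta_pos": [5, 0, 0], "turn": 0, "claw": 0.5},
    {"delta_pos": [5, 0, 0], "turn": 0, "claw": 0.5},
    {"delta_pos": [5, 0, 0], "turn": 0, "claw": 0.5},
    {"delta_pos": [6, 0, 0], "turn": 0, "claw": 0.5},
    {"delta_pos": [8, 0, 0], "turn": 0, "claw": 0.5},
    {"delta_pos": [8, 0, 0], "turn": 0, "claw": 0.5},
    {"delta_pos": [0, 0, 0], "turn": 0, "claw": 0.5}
  ]
}}

```text
time_s: 18.68
tcp_pos: [0.4211, 0.3038, -0.0205]
ee_rot: [[0.231, -0.973, -0.0], [-0.973, -0.231, -0.0], [0.0, 0.0, -1.0]]
wrist_force: [-0.1, -0.6, -0.3]
gripper_width: 0.499
gripper_force: 0.0
```

```bash
python3 -c "
from h import *
where(-124,7)
d=cap('wrist'); save(d,'pics/w7.png'); boxrack(d)"
```

```text
t 18.675 rack mm [-124.2   51.4] z -20.5 toolx yaw rel rack -90.07 F [-0.1 -0.6 -0.3]
tool delta [44.4 -0.2]
rect [-121.3   13.4] [60.2 80.8] 89.4 [[-162.0, -16.0], [-81.0, -17.0], [-81.0, 43.0], [-161.0, 44.0]]
```

{"api": "drive_tool", "payload": {
  "moves": [
    {"delta_pos": [6, 0, 0], "turn": 0, "claw": 0.5},
    {"delta_pos": [8, 0, 0], "turn": 0, "claw": 0.5},
    {"delta_pos": [8, 0, 0], "turn": 0, "claw": 0.5},
    {"delta_pos": [8, 0, 0], "turn": 0, "claw": 0.5},
    {"delta_pos": [7, 0, 0], "turn": 0, "claw": 0.5},
    {"delta_pos": [4, 0, 0], "turn": 0, "claw": 0.5},
    {"delta_pos": [0, 0, 0], "turn": 0, "claw": 0.5}
  ]
}}

```text
time_s: 19.6
tcp_pos: [0.4304, 0.264, -0.0207]
ee_rot: [[0.231, -0.973, -0.001], [-0.973, -0.231, -0.001], [0.001, 0.001, -1.0]]
wrist_force: [0.9, 0.4, -0.4]
gripper_width: 0.501
gripper_force: 0.0
```

```bash
python3 -c "
from h import *
where(-124,5.2)
d=cap('wrist'); save(d,'pics/w8.png'); boxrack(d); np.save('w8.npy',d,allow_pickle=True)"
```

```text
t 19.6 rack mm [-124.3   10.6] z -20.7 toolx yaw rel rack -90.05 F [ 0.9  0.4 -0.4]
tool delta [ 5.4 -0.3]
rect [-121.7  -27.4] [58.9 81. ] 89.6 [[-162.0, -57.0], [-81.0, -57.0], [-81.0, 2.0], [-162.0, 2.0]]
```

View pics/w8.png

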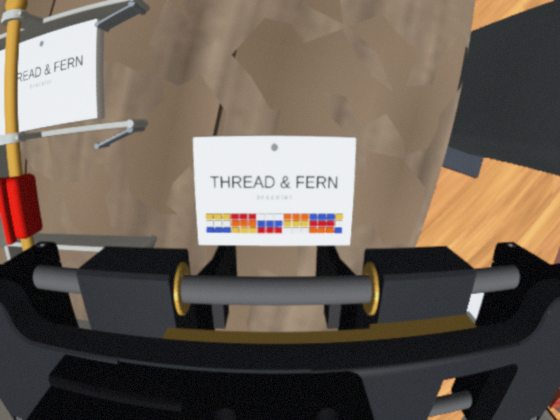

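```bash
python3 -c "
from h import *
d=np.load('w8.npy',allow_pickle=True).item()
f=lambda uv,z: print(z,np.round((fray(d,uv,z)-O)@A*1000,1).tolist())
f([[194,138],[356,138],[350,245],[200,245]],.009)
f([[146,125],[90,132],[154,238],[90,240],[144,7]],.02)
g=cv2.cvtColor(d['color'],cv2.COLOR_RGB2GRAY)
for c in (100,120,140): print(c,'div4',g[115:145,c].tolist(),'div3',g[228:250,c].tolist())
print(g[130:146,230].tolist(),g[236:254,278].tolist())
"
```

```text
0.009 [[-82.7, -55.8], [-161.5, -55.6], [-161.4, -0.3], [-82.7, -0.4]]
0.02 [[-62.1, -63.5], [-30.5, -62.6], [-61.7, -8.0], [-22.6, -5.8], [-60.3, -122.1]]
100 div4 [114, 110, 111, 112, 116, 119, 119, 120, 139, 189, 203, 203, 205, 191, 163, 130, 127, 129, 132, 129, 129, 128, 129, 129, 125, 126, 130, 140, 156, 156] div3 [123, 120, 121, 120, 121, 123, 115, 100, 92, 89, 90, 89, 89, 90, 87, 88, 91, 94, 125, 175, 196, 181]
120 div4 [135, 132, 132, 129, 131, 127, 148, 191, 204, 205, 205, 191, 161, 129, 122, 126, 125, 133, 156, 148, 122, 81, 68, 77, 100, 114, 120, 120, 117, 119] div3 [118, 116, 114, 117, 117, 115, 114, 104, 94, 88, 90, 87, 89, 91, 92, 93, 94, 89, 69, 39, 23, 21]
140 div4 [119, 119, 116, 113, 102, 88, 85, 81, 82, 79, 82, 80, 74, 69, 62, 74, 90, 106, 112, 114, 116, 115, 114, 114, 114, 111, 114, 113, 114, 114] div3 [108, 108, 108, 110, 109, 109, 106, 104, 100, 94, 90, 91, 91, 91, 92, 90, 91, 91, 87, 64, 36, 28]
[125, 123, 122, 123, 122, 142, 198, 232, 238, 239, 239, 239, 240, 240, 239, 239] [239, 238, 238, 239, 239, 238, 239, 239, 234, 206, 154, 127, 123, 123, 126, 121, 127, 126]
```

```bash
python3 -c "
from h import *
d=np.load('w8.npy',allow_pickle=True).item()
f=lambda uv,z: print(z,np.round((fray(d,uv,z)-O)@A*1000,1).tolist())
print('box edges');f([[230,135.6],[278,245.5]],.009);f([[278,245.5]],0.0)
print('div4 c');f([[120,124.3],[100,126]],.02)
print('div3 foot');f([[100,234.5],[120,235],[140,236]],0)
"
```

```text
box edges
0.009 [[-100.6, -56.4], [-123.6, -0.4]]
0.0 [[-123.7, 3.1]]
div4 c
0.02 [[-48.2, -64.9], [-36.7, -65.0]]
div3 foot
0 [[-17.0, -1.9], [-31.2, -1.9], [-44.5, -1.6]]
```

{"api": "drive_tool", "payload": {
  "moves": [
    {"delta_pos": [2.2, 0, 0], "turn": 0, "claw": 0.5},
    {"delta_pos": [2, 0, 0], "turn": 0, "claw": 0.5},
    {"delta_pos": [0, 0, 0], "turn": 0, "claw": 0.5},
    {"delta_pos": [0, 0, 0], "turn": 0, "claw": 0.5},
    {"delta_pos": [-5, 0, 0], "turn": 0, "claw": 0.5},
    {"delta_pos": [-10, 0, 0], "turn": 0, "claw": 0.5},
    {"delta_pos": [-10, 0, 0], "turn": 0, "claw": 0.5},
    {"delta_pos": [0, 0, -30], "turn": 0, "claw": 0.5},
    {"delta_pos": [0, 0, -40], "turn": 0, "claw": 0.12}
  ]
}}

```text
time_s: 20.78
tcp_pos: [0.4249, 0.2851, 0.0493]
ee_rot: [[0.233, -0.973, -0.002], [-0.973, -0.233, -0.002], [0.002, 0.002, -1.0]]
wrist_force: [-0.1, 0.2, 1.0]
gripper_width: 0.45
gripper_force: 0.0
```

```bash
python3 -c "
from h import *
where(-195,-31.5)
d=cap('wrist'); boxrack(d)"
```

```text
t 20.775 rack mm [-124.8   32.3] z 49.3 toolx yaw rel rack -89.98 F [-0.1  0.2  1. ]
tool delta [63.8 70.3]
rect [-121.6  -31. ] [58.9 82.1] 89.9 [[-163.0, -60.0], [-81.0, -61.0], [-80.0, -2.0], [-163.0, -1.0]]
```

{"api": "drive_tool", "payload": {
  "moves": [
    {"delta_pos": [16, 20, 0], "turn": 0, "claw": 0.12},
    {"delta_pos": [24, 25, 0], "turn": 0, "claw": 0.12},
    {"delta_pos": [24, 25, 0], "turn": 0, "claw": 0.12},
    {"delta_pos": [0, 0, 0], "turn": 0.175, "claw": 0.12},
    {"delta_pos": [0, 0, 0], "turn": 0.175, "claw": 0.12},
    {"delta_pos": [0, 0, 0], "turn": 0.175, "claw": 0.12},
    {"delta_pos": [0, 0, 0], "turn": 0.175, "claw": 0.12},
    {"delta_pos": [0, 0, 0], "turn": 0.175, "claw": 0.12},
    {"delta_pos": [0, 0, 0], "turn": 0.175, "claw": 0.12},
    {"delta_pos": [0, 0, 0], "turn": 0.175, "claw": 0.12},
    {"delta_pos": [0, 0, 0], "turn": 0.175, "claw": 0.12},
    {"delta_pos": [0, 0, 0], "turn": 0.171, "claw": 0.12}
  ]
}}

```text
time_s: 22.32
tcp_pos: [0.3725, 0.2071, 0.0495]
ee_rot: [[-0.974, -0.227, 0.0], [-0.227, 0.974, 0.0], [-0.0, 0.0, -1.0]]
wrist_force: [0.8, 0.5, -0.3]
gripper_width: 0.119
gripper_force: 0.0
```

{"api": "drive_tool", "payload": {
  "moves": [
    {"delta_pos": [0, 0, 25], "turn": 0, "claw": 0.12},
    {"delta_pos": [0, 0, 20], "turn": 0, "claw": 0.12},
    {"delta_pos": [0, 0, 5], "turn": 0, "claw": 0.12},
    {"delta_pos": [0, 0, 0], "turn": 0, "claw": 0.12}
  ]
}}

```text
time_s: 22.82
tcp_pos: [0.3726, 0.2068, -0.0005]
ee_rot: [[-0.973, -0.232, -0.0], [-0.232, 0.973, -0.0], [0.0, -0.0, -1.0]]
wrist_force: [0.8, 1.3, 0.2]
gripper_width: 0.12
gripper_force: 0.0
```

```bash
cat >> h.py <<'E'
def tipz():
    d=cap('wrist'); E=np.array(d['extrinsics']); f=d['f']; s=monitor.sense(); R=np.array(s['ee_rot']);p0=np.array(s['tcp_pos'])
    v,u=np.mgrid[225:262,240:320]; z=d['range_z'][225:262,240:320]; q=np.stack([u-d['cx'],v-d['cy']],-1); r=np.linalg.norm(q,axis=-1)
    P=np.concatenate([q/r[...,None]*np.tan(r/f)[...,None]*z[...,None],z[...,None]],-1)@E[:3,:3].T+E[:3,3]
    T=(P-p0)@R*1000; g=d['color'][225:262,240:320].max(-1)
    for c in (262,268,290,296): 
        k=[i for i in range(37) if g[i,c-240]<45]; 
        if k: print(c,'row',k[0]+225,'tip tool',np.round(T[k[0]+1,c-240],1),'world z',round(P[k[0]+1,c-240,2]*1000,1))
    k=g[20:30].mean(0)<45; i=np.nonzero(k)[0]; print('dark cols',i.min()+240,i.max()+240,'tool y',np.round(T[25,i.min(),1],1),np.round(T[25,i.max(),1],1))
    return d
E
python3 -c "
from h import *
where(-195,-31.5); d=tipz(); boxrack(d); save(d,'pics/w9.png')"
```

```text
t 22.825 rack mm [-193.9  -31.6] z -0.5 toolx yaw rel rack -180.0 F [0.8 1.3 0.2]
tool delta [1.1 0.1]
262 row 247 tip tool [  7.9  -6.7 -27.2] world z 27.0
290 row 246 tip tool [  8.1   8.1 -26.1] world z 26.0
296 row 245 tip tool [  9.5  11.1 -28.4] world z 28.2
dark cols 250 302 tool y -12.5 13.8
```

{"api": "drive_tool", "payload": {
  "moves": [
    {"delta_pos": [0, 0, 12], "turn": 0, "claw": 0.12},
    {"delta_pos": [0, 0, 8], "turn": 0, "claw": 0.12},
    {"delta_pos": [0, 0, 0], "turn": 0, "claw": 0.12},
    {"delta_pos": [-8, 0, 0], "turn": 0, "claw": 0.12},
    {"delta_pos": [-5, 0, 0], "turn": 0, "claw": 0.12},
    {"delta_pos": [-5, 0, 0], "turn": 0, "claw": 0.12},
    {"delta_pos": [-5, 0, 0], "turn": 0, "claw": 0.12},
    {"delta_pos": [-5, 0, 0], "turn": 0, "claw": 0.12},
    {"delta_pos": [-5, 0, 0], "turn": 0, "claw": 0.12},
    {"delta_pos": [-4, 0, 0], "turn": 0, "claw": 0.12},
    {"delta_pos": [0, 0, 0], "turn": 0, "claw": 0.12}
  ]
}}

```text
time_s: 24.25
tcp_pos: [0.4091, 0.2154, -0.0205]
ee_rot: [[-0.973, -0.232, 0.001], [-0.232, 0.973, 0.001], [-0.001, 0.0, -1.0]]
wrist_force: [0.2, 1.4, 0.5]
gripper_width: 0.122
gripper_force: 0.0
```

```bash
cat >> h.py <<'E'
def topview():
    d=cap('top'); k=cv2.resize(d['color'][170:295,135:270],None,fx=4,fy=4,interpolation=cv2.INTER_CUBIC); return d
E
python3 -c "
from h import *
where(-155,-31.5)
d=cap('wrist'); save(d,'pics/w10.png'); np.save('w10.npy',d,allow_pickle=True)
hsv=cv2.cvtColor(d['color'],cv2.COLOR_RGB2HSV); w=cv2.inRange(hsv,(0,0,190),(180,45,255)); w=cv2.morphologyEx(w,cv2.MORPH_OPEN,np.ones((3,3)))
cs,_=cv2.findContours(w,cv2.RETR_EXTERNAL,cv2.CHAIN_APPROX_NONE)
for c in cs:
    if cv2.contourArea(c)<400: continue
    print(cv2.contourArea(c),cv2.boundingRect(c))
"
```

```text
t 24.25 rack mm [-156.4  -31.8] z -20.5 toolx yaw rel rack -180.04 F [0.2 1.4 0.5]
tool delta [-1.4  0.3]
528.0 (263, 305, 27, 27)
```

```bash
cat >> h.py <<'E'
def whites():
  for n in('top','scene'):
    d=cap(n); hsv=cv2.cvtColor(d['color'],cv2.COLOR_RGB2HSV); w=cv2.inRange(hsv,(0,0,125),(180,60,255))
    cs,_=cv2.findContours(w,cv2.RETR_EXTERNAL,cv2.CHAIN_APPROX_NONE)
    for c in cs:
        if cv2.contourArea(c)<25: continue
        q=(ray(d,c[:,0],.009)[:,:2]-O)@A*1000; m=q.mean(0)
        if abs(m[1]+32)<60 and -220<m[0]<60:
            b=cv2.minAreaRect(q.astype(np.float32)); print(n,cv2.contourArea(c),'x',np.round([q[:,0].min(),q[:,0].max()]),'y',np.round([q[:,1].min(),q[:,1].max()]),'rect',np.round(b[0]),np.round(b[1]),round(b[2],1))
E
python3 -c "
from h import *
whites()"
```

```text
top 392.0 x [-119.  -65.] y [-63.  -4.] rect [-92. -34.] [59. 54.] 89.7
scene 4611.5 x [-134.  135.] y [-248.  129.] rect [  1. -69.] [215. 404.] 14.4
```

{"api": "drive_tool", "payload": {
  "moves": [
    {"delta_pos": [-3, 0, 0], "turn": 0, "claw": 0.12},
    {"delta_pos": [-3, 0, 0], "turn": 0, "claw": 0.12},
    {"delta_pos": [-3, 0, 0], "turn": 0, "claw": 0.12},
    {"delta_pos": [-3, 0, 0], "turn": 0, "claw": 0.12},
    {"delta_pos": [-3, 0, 0], "turn": 0, "claw": 0.12},
    {"delta_pos": [-3, 0, 0], "turn": 0, "claw": 0.12},
    {"delta_pos": [0, 0, 0], "turn": 0, "claw": 0.12}
  ]
}}

```text
time_s: 25.28
tcp_pos: [0.4265, 0.2195, -0.0205]
ee_rot: [[-0.973, -0.232, 0.001], [-0.232, 0.973, 0.0], [-0.001, 0.0, -1.0]]
wrist_force: [-0.1, 0.2, 0.3]
gripper_width: 0.128
gripper_force: 0.0
```

```bash
python3 -c "
from h import *
where(-155,-31.5); whites()"
```

```text
t 25.275 rack mm [-138.5  -31.9] z -20.5 toolx yaw rel rack -180.04 F [-0.1  0.2  0.3]
tool delta [16.5  0.3]
top 332.0 x [-96. -47.] y [-64.  -4.] rect [-72. -34.] [60. 49.] 89.5
scene 3826.5 x [-102.  143.] y [-244.  129.] rect [ 21. -66.] [184. 410.] 16.1
```

{"api": "drive_tool", "payload": {
  "moves": [
    {"delta_pos": [-4, 0, 0], "turn": 0, "claw": 0.12},
    {"delta_pos": [-4, 0, 0], "turn": 0, "claw": 0.12},
    {"delta_pos": [-4, 0, 0], "turn": 0, "claw": 0.12},
    {"delta_pos": [-4, 0, 0], "turn": 0, "claw": 0.12},
    {"delta_pos": [-4, 0, 0], "turn": 0, "claw": 0.12},
    {"delta_pos": [-4, 0, 0], "turn": 0, "claw": 0.12},
    {"delta_pos": [-4, 0, 0], "turn": 0, "claw": 0.12},
    {"delta_pos": [0, 0, 0], "turn": 0, "claw": 0.12}
  ]
}}

```text
time_s: 26.38
tcp_pos: [0.4542, 0.2262, -0.0205]
ee_rot: [[-0.973, -0.232, 0.001], [-0.232, 0.973, 0.001], [-0.001, 0.001, -1.0]]
wrist_force: [-0.1, -0.2, 0.4]
gripper_width: 0.121
gripper_force: 0.0
```

```bash
python3 -c "
from h import *
where(-155,-31.5); whites()"
```

```text
t 26.375 rack mm [-110.   -31.8] z -20.5 toolx yaw rel rack -180.04 F [-0.1 -0.2  0.4]
tool delta [45.   0.3]
top 299.5 x [-64. -18.] y [-64.  -2.] rect [-41. -33.] [46. 61.] 0.7
```

Going in smoothly. Continue.

{"api": "drive_tool", "payload": {
  "moves": [
    {"delta_pos": [-4, 0, 0], "turn": 0, "claw": 0.12},
    {"delta_pos": [-4, 0, 0], "turn": 0, "claw": 0.12},
    {"delta_pos": [-4, 0, 0], "turn": 0, "claw": 0.12},
    {"delta_pos": [-4, 0, 0], "turn": 0, "claw": 0.12},
    {"delta_pos": [-4, 0, 0], "turn": 0, "claw": 0.12},
    {"delta_pos": [-4, 0, 0], "turn": 0, "claw": 0.12},
    {"delta_pos": [-4, 0, 0], "turn": 0, "claw": 0.12},
    {"delta_pos": [-4, 0, 0], "turn": 0, "claw": 0.12},
    {"delta_pos": [-4, 0, 0], "turn": 0, "claw": 0.12},
    {"delta_pos": [-4, 0, 0], "turn": 0, "claw": 0.12},
    {"delta_pos": [-4, 0, 0], "turn": 0, "claw": 0.12},
    {"delta_pos": [0, 0, 0], "turn": 0, "claw": 0.12}
  ]
}}

```text
time_s: 27.98
tcp_pos: [0.497, 0.2363, -0.0205]
ee_rot: [[-0.973, -0.232, 0.001], [-0.232, 0.973, 0.001], [-0.001, 0.0, -1.0]]
wrist_force: [0.1, 0.4, -0.7]
gripper_width: 0.121
gripper_force: 0.0
```

```bash
python3 -c "
from h import *
where(-155,-31.5); whites()"
```

```text
t 27.975 rack mm [-66.1 -31.9] z -20.5 toolx yaw rel rack -180.03 F [ 0.1  0.4 -0.7]
tool delta [88.9  0.3]
top 670.5 x [-29.  57.] y [-132.  -30.] rect [ 14. -81.] [102.  85.] 89.0
```

{"api": "drive_tool", "payload": {
  "moves": [
    {"delta_pos": [-4, 0, 0], "turn": 0, "claw": 0.12},
    {"delta_pos": [-4, 0, 0], "turn": 0, "claw": 0.12},
    {"delta_pos": [-4, 0, 0], "turn": 0, "claw": 0.12},
    {"delta_pos": [-4, 0, 0], "turn": 0, "claw": 0.12},
    {"delta_pos": [-4, 0, 0], "turn": 0, "claw": 0.12},
    {"delta_pos": [-3, 0, 0], "turn": 0, "claw": 0.12},
    {"delta_pos": [-2, 0, 0], "turn": 0, "claw": 0.12},
    {"delta_pos": [0, 0, 0], "turn": 0, "claw": 0.12}
  ]
}}

```text
time_s: 29.08
tcp_pos: [0.5209, 0.2418, -0.0205]
ee_rot: [[-0.973, -0.232, 0.001], [-0.232, 0.973, 0.0], [-0.001, 0.0, -1.0]]
wrist_force: [-0.0, 0.5, -0.0]
gripper_width: 0.119
gripper_force: 0.0
```

{"api": "drive_tool", "payload": {
  "moves": [
    {"delta_pos": [-1, 0, 0], "turn": 0, "claw": 0.12},
    {"delta_pos": [-1, 0, 0], "turn": 0, "claw": 0.12},
    {"delta_pos": [0, 0, 0], "turn": 0, "claw": 0.12}
  ]
}}

```text
time_s: 29.45
tcp_pos: [0.5223, 0.2421, -0.0205]
ee_rot: [[-0.973, -0.232, -0.0], [-0.232, 0.973, -0.0], [0.0, -0.0, -1.0]]
wrist_force: [-0.0, -0.3, 0.9]
gripper_width: 0.121
gripper_force: 0.3
```

{"api": "drive_tool", "payload": {
  "moves": [
    {"delta_pos": [-1, 0, 0], "turn": 0, "claw": 0.12},
    {"delta_pos": [-1, 0, 0], "turn": 0, "claw": 0.12},
    {"delta_pos": [0, 0, 0], "turn": 0, "claw": 0.12}
  ]
}}

```text
time_s: 29.82
tcp_pos: [0.524, 0.2425, -0.0206]
ee_rot: [[-0.973, -0.232, -0.001], [-0.232, 0.973, -0.0], [0.001, -0.0, -1.0]]
wrist_force: [-1.2, 0.2, 1.9]
gripper_width: 0.122
gripper_force: 1.0
```

```bash
python3 -c "
from h import *
where(-36.5,-31.5); print(monitor.sense()['moment'])"
```

```text
t 29.825 rack mm [-38.3 -32.1] z -20.6 toolx yaw rel rack -180.04 F [-1.2  0.2  1.9]
tool delta [-1.8  0.6]
[-0.08075675  0.53257599  0.02500171]
```

{"api": "drive_tool", "payload": {
  "moves": [
    {"delta_pos": [-1, 0, 0], "turn": 0, "claw": 0.12},
    {"delta_pos": [0, 0, 0], "turn": 0, "claw": 0.12},
    {"delta_pos": [0, 0, 0], "turn": 0, "claw": 0.12}
  ]
}}

```text
time_s: 30.2
tcp_pos: [0.5241, 0.2424, -0.0206]
ee_rot: [[-0.973, -0.232, -0.002], [-0.232, 0.973, -0.001], [0.002, -0.001, -1.0]]
wrist_force: [-5.2, 1.2, 3.6]
gripper_width: 0.121
gripper_force: 2.5
```

```bash
python3 -c "
from h import *
where(-36.5,-31.5); print(monitor.sense()['moment'])"
```

```text
t 30.2 rack mm [-38.3 -32.2] z -20.6 toolx yaw rel rack -180.04 F [-5.2  1.2  3.6]
tool delta [-1.8  0.7]
[0.03964933 1.48694321 0.00594812]
```

{"api": "drive_tool", "payload": {
  "moves": [
    {"delta_pos": [3, 0, 0], "turn": 0, "claw": 0.12},
    {"delta_pos": [15, 0, 0], "turn": 0, "claw": 0.12},
    {"delta_pos": [25, 0, 0], "turn": 0, "claw": 0.12},
    {"delta_pos": [30, 0, 0], "turn": 0, "claw": 0.12},
    {"delta_pos": [30, 0, -40], "turn": 0, "claw": 0.12},
    {"delta_pos": [30, 0, -50], "turn": 0, "claw": 0.12},
    {"delta_pos": [20, 0, -60], "turn": 0, "claw": 0.12},
    {"delta_pos": [0, 0, -60], "turn": 0, "claw": 0.12},
    {"delta_pos": [0, 0, -60], "turn": 0, "claw": 0.12},
    {"delta_pos": [0, 0, 0], "turn": 0, "claw": 0.12}
  ]
}}

```text
time_s: 31.45
tcp_pos: [0.3796, 0.2099, 0.2544]
ee_rot: [[-0.973, -0.232, 0.011], [-0.232, 0.973, 0.01], [-0.013, 0.007, -1.0]]
wrist_force: [0.0, -0.0, -0.1]
gripper_width: 0.119
gripper_force: 0.0
```

```bash
python3 -c "
from h import *
where(); whites()
d=cap('top'); save(d,'pics/t2.png'); hsv=cv2.cvtColor(d['color'],cv2.COLOR_RGB2HSV)
m=cv2.inRange(hsv,(0,150,110),(6,255,255)); m[:185]=0;m[240:]=0;m[:,265:]=0;m[:,:145]=0
y,x=np.nonzero(m); q=(ray(d,np.c_[x,y],.046)[:,:2]-O)@A*1000; print('ticket y',q[:,1].min(),q[:,1].max(),'x',q[:,0].mean())
# white profile along gap3 at y=-32-2 and grid
g=d['color'].mean(-1); E=np.array(d['extrinsics'])
for yy in(-20,-48): 
    v=[]
    for xx in range(-60,70,4):
        w=O+A@(np.array([xx,yy])/1000); c=E[:3,:3].T@(np.r_[w,.009]-E[:3,3]); u=d['f']*c[:2]/c[2]+[d['cx'],d['cy']]; v.append((xx,int(g[int(round(u[1])),int(round(u[0]))])))
    print(yy,v)
"
```

```text
t 31.45 rack mm [-186.4  -30.2] z 254.4 toolx yaw rel rack -180.0 F [ 0.  -0.  -0.1]
top 1438.5 x [-33.  57.] y [-132.    5.] rect [ 12. -64.] [ 91. 136.] 0.4
scene 253.5 x [-48.  22.] y [-60.  -0.] rect [-13. -30.] [59. 71.] 89.2
scene 1069.5 x [-50.  70.] y [-125.  129.] rect [10.  2.] [119. 253.] 0.5
ticket y -46.35973137059305 -18.306507772682806 x 5.266196872080456
-20 [(-60, 80), (-56, 79), (-52, 78), (-48, 79), (-44, 82), (-40, 86), (-36, 87), (-32, 104), (-28, 138), (-24, 176), (-20, 161), (-16, 145), (-12, 124), (-8, 136), (-4, 140), (0, 121), (4, 98), (8, 86), (12, 79), (16, 95), (20, 95), (24, 133), (28, 134), (32, 138), (36, 155), (40, 158), (44, 158), (48, 174), (52, 153), (56, 120), (60, 97), (64, 87), (68, 89)]
-48 [(-60, 76), (-56, 77), (-52, 81), (-48, 78), (-44, 81), (-40, 84), (-36, 91), (-32, 97), (-28, 170), (-24, 188), (-20, 191), (-16, 191), (-12, 191), (-8, 190), (-4, 191), (0, 191), (4, 185), (8, 141), (12, 122), (16, 145), (20, 184), (24, 190), (28, 191), (32, 190), (36, 191), (40, 193), (44, 192), (48, 185), (52, 145), (56, 129), (60, 94), (64, 91), (68, 90)]
```

{"api": "drive_tool", "payload": {
  "moves": [
    {"delta_pos": [-40, 0, 0], "turn": 0, "claw": 0.12},
    {"delta_pos": [-50, 0, 0], "turn": 0, "claw": 0.12},
    {"delta_pos": [-50, 0, 0], "turn": 0, "claw": 0.12},
    {"delta_pos": [-50, 0, 10], "turn": 0, "claw": 0.12},
    {"delta_pos": [-30, 0, 30], "turn": 0, "claw": 0.12},
    {"delta_pos": [0, 0, 10], "turn": 0, "claw": 0.12},
    {"delta_pos": [0, 0, 0], "turn": 0, "claw": 0.12},
    {"delta_pos": [0, 0, 0], "turn": 0, "claw": 0.12}
  ]
}}

```text
time_s: 32.6
tcp_pos: [0.5904, 0.2585, 0.1998]
ee_rot: [[-0.973, -0.232, 0.001], [-0.232, 0.973, 0.0], [-0.001, 0.0, -1.0]]
wrist_force: [-1.0, 0.7, 0.7]
gripper_width: 0.121
gripper_force: 0.0
```

```bash
python3 -c "
from h import *
where()
d=cap('wrist'); save(d,'pics/w11.png'); np.save('w11.npy',d,allow_pickle=True)
g=d['color'].mean(-1).astype(np.float32); E=np.array(d['extrinsics'])
def proj(x,y,z):
    w=np.r_[O+A@(np.array([x,y])/1000),z/1000]; q=E[:3,:3].T@(w-E[:3,3]); th=np.arctan2(np.hypot(*q[:2]),q[2]); return np.array([d['cx'],d['cy']])+d['f']*th*q[:2]/np.hypot(*q[:2])
def prof(xs,ys,z): return [int(cv2.getRectSubPix(g,(1,1),tuple(map(float,proj(x,y,z))))[0,0]) for x,y in zip(xs,ys)]
xs=np.arange(-70,10,2)
for y in(-20,-32,-46): print('box along x at',y,list(zip(xs.tolist(),prof(xs,[y]*len(xs),9))))
for y in(0,-64.5): 
  for dy in(-3,0,3): print('div',y+dy,list(zip(xs[:16].tolist(),prof(xs[:16],[y+dy]*16,20))))
ys=np.arange(6,-140,-2)
for x in(-50,-44,-38,-34,-31): print('across x',x,list(zip(ys.tolist(),prof([x]*len(ys),ys,17))))
"
```

```text
t 32.6 rack mm [ 30. -32.] z 199.8 toolx yaw rel rack -180.0 F [-1.   0.7  0.7]
box along x at -20 [(-70, 139), (-68, 139), (-66, 141), (-64, 132), (-62, 123), (-60, 119), (-58, 117), (-56, 115), (-54, 116), (-52, 116), (-50, 115), (-48, 116), (-46, 114), (-44, 118), (-42, 123), (-40, 128), (-38, 130), (-36, 130), (-34, 128), (-32, 129), (-30, 135), (-28, 136), (-26, 180), (-24, 244), (-22, 248), (-20, 244), (-18, 231), (-16, 230), (-14, 222), (-12, 226), (-10, 224), (-8, 221), (-6, 222), (-4, 226), (-2, 232), (0, 229), (2, 230), (4, 221), (6, 147), (8, 91)]
box along x at -32 [(-70, 146), (-68, 142), (-66, 127), (-64, 120), (-62, 117), (-60, 115), (-58, 114), (-56, 115), (-54, 118), (-52, 118), (-50, 119), (-48, 120), (-46, 118), (-44, 120), (-42, 121), (-40, 125), (-38, 127), (-36, 125), (-34, 128), (-32, 133), (-30, 133), (-28, 127), (-26, 178), (-24, 244), (-22, 248), (-20, 248), (-18, 247), (-16, 239), (-14, 243), (-12, 241), (-10, 239), (-8, 245), (-6, 239), (-4, 233), (-2, 233), (0, 244), (2, 245), (4, 235), (6, 161), (8, 93)]
box along x at -46 [(-70, 123), (-68, 121), (-66, 
[... 5427 characters left out ...]
26, 133), (-28, 133), (-30, 135), (-32, 132), (-34, 132), (-36, 132), (-38, 133), (-40, 131), (-42, 133), (-44, 134), (-46, 135), (-48, 138), (-50, 139), (-52, 139), (-54, 151), (-56, 174), (-58, 149), (-60, 146), (-62, 133), (-64, 169), (-66, 207), (-68, 153), (-70, 144), (-72, 142), (-74, 138), (-76, 136), (-78, 136), (-80, 135), (-82, 133), (-84, 132), (-86, 129), (-88, 129), (-90, 127), (-92, 127), (-94, 128), (-96, 128), (-98, 128), (-100, 128), (-102, 127), (-104, 128), (-106, 127), (-108, 128), (-110, 129), (-112, 128), (-114, 126), (-116, 110), (-118, 132), (-120, 168), (-122, 139), (-124, 113), (-126, 97), (-128, 140), (-130, 208), (-132, 172), (-134, 143), (-136, 139), (-138, 136)]
```

```bash
python3 -c "
from station import ticket
print(ticket.finish_job())"
```

```text
the job is handed in; nothing more can be done
None
```

I handed the job in at about 33 s. The hand-in gave no verdict, but by my measurements the box is home in the third gap about 1 mm from the back strip (3.5 mm allowed), its catch is sprung out behind it, and the ticket holder is within about 3 mm of that gap's middle.

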